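# Open the push-and-twist safety cap of the brush-cleaner can

### The arm

A 7-joint arm with a two-finger parallel gripper is mounted at the origin on the work surface. World frame = base frame: x ahead of the robot, y to its left, z up, the work surface at z = 0. Lengths are in m, angles in degrees, forces in N, time in s.
With the tool pointing down it reaches from about 0.4 to 0.85 m from the base axis. Payload 6.9 kg.
Tool frame: the origin (TCP) lies midway between the tips of the shut fingers; the grasp point (between the pads) lies 19 mm behind it; z points along the fingers, y is the line along which they close (so a half turn about z gives the same grasp; the last joint's range is limited). The gripper opens to 85 mm and grips with 20 to 120 N. Pads are 22 mm wide; open, the fingers measure 114 mm over their backs; the gripper's body (76 mm by 85 mm) begins 54 mm behind the grasp point. The pads swing forward as they close: fully open they stand 13 mm farther back than shut.
Start: joints at [6.045, 29.078, -13.613, 85.955, 7.202, 65.827, -8.869], TCP at [0.625, -0, 0.231] pointing down, gripper open.
Joint ranges: [-176.47, 176.47], [-13.61, 117.27], [-81.72, 77.17], [0.22, 143.17], [-87.28, 267.28], [10, 112.55], [-165.47, 165.47]. Speed limits (degrees/s): [136.94, 136.94, 180, 180, 180, 180, 180].

### API

Orientations are given as a 3x3 rotation matrix whose columns are the frame's x, y, z axes.
In Python, from plant import robot gives the robot as it stands.
- The arm moves only by the tool send_rows, never from a script. Its argument "rows" is a list of rows, each a list of 3 entries, a list of its own where there are three numbers: the shift along the world's x, y, z in units of 100 mm (1.0 is 100 mm), then the turn, a rotation vector about the world's x, y, z in units of 180 degrees (1.0 is 180 degrees), then the closure, from -1 (fully open) to 1 (shut). A call has 1 to 8 rows; each row is the pose to reach, as a shift and turn from the pose commanded when the call began, turning the shorter way round; what a row does not reach only later rows make up. A row lasts 1/10 s, in which the tool goes at most 50 mm and 8.59 degrees, less where a joint would pass 70% of its speed; a pose out of reach is approached as far as the arm can. A call with a number of a shift or a turn outside -1 to 1 is refused whole. A call with a gripper value outside its range is refused whole. The fingers move at their own pace and stop on an object; "force" is the grip in N (left out, the last holds). Time passes only in rows, so rows that repeat a pose let the fingers close. It gives the time, the measured TCP pose, the force, the opening and the grip force at its end, in the units of the state.
- robot.get_state(): the state, without advancing time (a new reading comes with each control period).
- robot.get_image(name): name is "scene" or "side" or "wrist"; returns (picture, depth): 384x512x3 uint8, red, green, blue; 384x512 float32, m along the optical axis (not along the pixel's ray), 0 where there is no reading.
- robot.calibration(name): a dict with "fx", "fy", "cx", "cy" (pixels), "R" (3x3) and "t" (3): a world point X has camera coordinates R X + t. Camera axes: x right, y down, z forward; pixel columns grow to the right and rows downward; lengths in m; the calibration is good to about 2 mm. The wrist camera is an equidistant fisheye: a pixel r from the principal point sees the ray r / f radians off the axis. A picture is of the moment at which its call begins: read the wrist's pose just before it. calibration takes no time and is no camera call; for the wrist camera it gives the pose at the moment of the call.
- robot.hand_in(): hands the job in; it is judged then, once.
The state is a dict: "t": time; "joints": joint angles; "joint_vel": joint speeds; "joint_torque": joint torques, N m; "eef_pos": TCP position; "ee_rot": TCP orientation; "contact_force": force on the tool from outside, world axes, zero at the start; "torque": the same for the moment, N m; "opening": opening from 0.0 (shut) to 1.0 (fully open); "finger_force": force on a finger pad.
Only numpy, scipy, OpenCV 4.12 (cv2) and the standard library are available. Lean on these libraries where they do the work, as an engineer would, in place of code of your own. Each camera call takes 0.05 s, during which the arm holds its last target. There are 200 camera calls.

### The job

Open the brush-cleaner can: push its sprung red safety cap down against the catch, twist it counter-clockwise until it comes free, lift it off, and stand it upright, wing up, in the aluminium tray. Work by feel: do not force the cap or its catch and set it down gently; leave the brush jar, the amber bottle and the yellow paint pot where they stand.

Things in the scene. Friction and masses are not known exactly. Their poses are not given: they have to be found in the camera images.
- cap: Red plastic safety cap, 68 mm high, about 90 g. Origin: centre of its skirt's lower edge, z up its axis. Skirt and flange 58 mm across, z = 0 to 38 mm; on it the wing to grip, a bar 46 mm long (cap x) by 14 mm thick (cap y), z = 38 to 68 mm. Starts locked on the can, wing along can x (within 0.02 rad). Sprung: about 5 N starts it down, rising 0.35 N per mm, then a hard bottom.
- wing (a point): Centre of the wing's top (white line), 68 mm above the cap's origin. Kept down at the bottom, the cap turns counter-clockwise from above by 70 degrees (1.22 rad), with a springy stop from about 3 degrees past that; let up within 5 degrees of it, it springs up about 6 mm above its locked height and its lugs leave the neck about 10 mm above it. About 2 mm of sideways play on the neck.
- can: Blue brush-cleaner can with a yellow band, fixed to the table: foot 112 mm across, body 100 mm across, shoulder 100 mm high. Origin: centre of its underside. The locked cap's origin is on the can's axis, 119 mm up. The cap breaks if loaded on the can by more than 40 N in all (pressing, twisting against the catch, pulling while locked); pressing with 10 to 18 N is right.
- neck (a point): Centre of the top of the brass neck, 48 mm across, 130 mm above the table, hidden under the cap. The catch in it lets go when the cap is 3 to 14 mm below its locked height, and the hard bottom lies 2 mm below that. This depth differs each time and cannot be seen, only felt: the push rises suddenly above the spring's 7 to 11 N.
- mark (a point): One of two red marks on the can's shoulder, 38 mm from its axis, at 70 degrees counter-clockwise from can x; the other is straight across the axis. The wing points along the marks when the cap is free.
- tray: Loose square aluminium tray, 140 x 140 mm, 18 mm high, walls and floor 5 mm thick, open on top, about 0.5 kg. Origin at the centre of its underside; empty at the start.
- brush_jar: Green glass jar with brushes, 68 mm across, 85 mm high, the brushes up to about 165 mm; origin at the centre of its underside. Leave alone.
- medium: Small amber bottle with a black cap, 44 mm across, 95 mm high; origin at the centre of its underside. Leave alone.
- paint_pot: Yellow paint pot with a white lid, 48 mm across, 50 mm high; origin at the centre of its underside. Leave alone.
Things that resemble listed ones, but are neither listed nor needed, are in the scene too. Of the things like the cap, leave any that is blue or green; of the rest the smaller one is meant.

How it is judged (in metres and radians):
On the way, in this order (a step that is already met when the one before it is completed fails the run):
1. the cap is pushed down on the can by at least 2.5 mm (z of cap in the frame of can below 0.1165 m and horizontal distance between cap and can below 0.01 m), for 0.1 s.
2. the cap is lifted off the can, at least 30 mm above its locked height (z of cap in the frame of can above 0.149 m), for 0.1 s.
At the end, for the whole second after the job is handed in: The cap stands at rest on the tray's floor, wing up: its origin 2 to 10 mm above the tray's underside and within 55 mm of the tray's centre, tilted under 0.12 rad; the tray lies level (under 0.1 rad) (horizontal distance between cap and tray below 0.055 m and z of cap in the frame of tray between 0.002 and 0.01 m and angle between cap's own z axis and vertical below 0.12 rad and angle between tray's own z axis and vertical below 0.1 rad and linear speed of cap below 0.03 m/s); the robot touches nothing.
It fails at once if the cap or its catch is forced: more than 40 N between cap and can (contact force between cap and can above 40 N).
It fails at once if the cap is dropped or slammed into the tray: more than 40 N between cap and tray (contact force between cap and tray above 40 N).
It fails at once if the jar of brushes is moved more than 30 mm or tipped (distance of brush_jar from where it was at the start of the episode above 0.03 m or angle between brush_jar's own z axis and vertical above 0.4 rad).
It fails at once if the amber bottle is moved more than 30 mm or tipped (distance of medium from where it was at the start of the episode above 0.03 m or angle between medium's own z axis and vertical above 0.4 rad).
It fails at once if the yellow paint pot is moved more than 30 mm or tipped (distance of paint_pot from where it was at the start of the episode above 0.03 m or angle between paint_pot's own z axis and vertical above 0.4 rad).
It also fails if it takes over 58 s, if anything falls off the work surface, if the arm or the gripper's body presses on something with over 40 N, if the wrist force passes 120 N, or if a joint passes its speed limit or range.

## Working session

There is one attempt and no reset: what is moved stays moved. The work goes in short steps, Python scripts to look and compute and a tool call to move; the robot and the scene stay as the last step left them, time stands still between calls to the robot, and variables do not carry over. Pictures are saved under pics/ and viewed, at most 10 in all, crops included, and the job is handed in when it is done.

Besides the shell and the picture viewer there is one more tool, called after "Request:" as name(argument=value, ...), one argument or row to a line, values as JSON. send_rows: Moves the arm, as the interface text tells. Shifts and turns lie within -1 to 1; 1 stands for 100 mm of shift or 180 degrees of turn. Its arguments: {"type":"object","properties":{"rows":{"type":"array"},"force":{"type":"number"}},"required":["rows"]}

```bash
ls; mkdir -p pics; cat > h.py <<'E'
import numpy as np, cv2
from plant import robot
def grab(n):
    c=robot.calibration(n); im,d=robot.get_image(n); return c,im,d
def pts(c,d):
    v,u=np.indices(d.shape); X=np.stack([(u-c['cx'])/c['fx']*d,(v-c['cy'])/c['fy']*d,d],-1)
    return (X-np.array(c['t']))@np.array(c['R'])   # R^T (X-t)
E
python3 - <<'E'
from h import *
a=[]
for n in("scene","side"):
    c,im,d=grab(n); np.savez(n+'.npz',im=im,d=d,P=pts(c,d)); 
    cv2.imwrite(f'pics/{n}0.png',cv2.cvtColor(im,cv2.COLOR_RGB2BGR)); print(n,c)
print(robot.get_state())
E
```

```text
pics
scene {'fx': 412.8716694819073, 'fy': 412.8716694819073, 'cx': 259.5274362540061, 'cy': 199.16910898024324, 'R': array([[ 0.60531187,  0.79590982, -0.0111848 ],
       [ 0.65843076, -0.50855221, -0.55483654],
       [-0.4472879 ,  0.32848473, -0.8318842 ]]), 't': array([-0.35865553, -0.28531114,  1.25250884])}
side {'fx': 458.23399107206956, 'fy': 458.23399107206956, 'cx': 257.2014701580226, 'cy': 184.61829216949653, 'R': array([[ 0.99359626, -0.1114103 ,  0.0188207 ],
       [-0.07170009, -0.75044081, -0.65703705],
       [ 0.08732451,  0.65148011, -0.75362331]]), 't': array([-0.54539906,  0.15551401,  1.02217172])}
{'t': 0.1, 'joints': array([  6.04525243,  29.12257989, -13.61218386,  86.00133987,
         7.20144108,  65.82643886,  -8.87046   ]), 'joint_vel': array([-0.04865314, -0.18395648,  0.01755745, -0.13032266,  0.00091927,
       -0.00703172, -0.0318877 ]), 'joint_torque': array([-4.60960451e-03, -6.21825886e+01, -2.19466478e+00, -2.50204021e+01,
        1.25371566e-02,  7.74859713e-03, -3.76228832e-05]), 'eef_pos': array([ 6.24566128e-01, -4.91638613e-05,  2.30507926e-01]), 'ee_rot': array([[-1.59789923e-05,  9.99998723e-01, -1.59787980e-03],
       [ 1.00000000e+00,  1.59964265e-05,  1.08980405e-05],
       [ 1.09235869e-05, -1.59787963e-03, -9.99998723e-01]]), 'contact_force': array([0.10707985, 0.04220043, 0.49766554]), 'torque': array([ 0.02305373, -0.03849976,  0.00670124]), 'finger_force': 0.0, 'opening': 1.0027487336869485}
```

View pics/scene0.png

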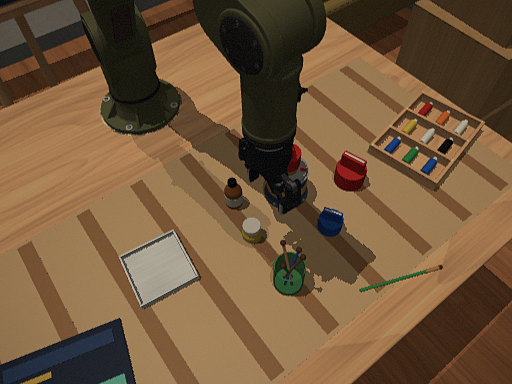

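View pics/side0.png

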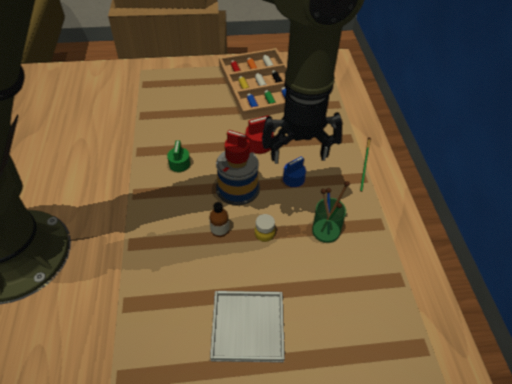

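The scene view has the tray at (160,268) and the can partly hidden behind the gripper at (287,180). The side view shows the can at (238,175), its red cap at (237,147), the larger red decoy at (258,135), the bottle at (219,218), the pot at (264,227), the jar at (328,220) and the tray at (248,326).

```bash
python3 - <<'E'
from h import *
for n in("side","scene"):
    f=np.load(n+'.npz'); im,P=f['im'],f['P']; hsv=cv2.cvtColor(im,cv2.COLOR_RGB2HSV)
    H,S,V=[hsv[...,i].astype(int) for i in range(3)]
    red=((H<6)|(H>174))&(S>170)&(V>70)
    k,l,s,c=cv2.connectedComponentsWithStats(red.astype(np.uint8))
    for i in range(1,k):
        if s[i,4]<8: continue
        q=P[l==i]; print(n,'red',s[i],q.mean(0).round(3),q.min(0).round(3),q.max(0).round(3))
        t=q[(q[:,2]>q[:,2].max()-.006)]; r=cv2.minAreaRect((t[:,:2]*1000).astype(np.float32)); print('  top',len(t),r)
    if n=="side":
      q=P[l==l[147,237]];
      # shoulder of can: points at z~0.1 near can
      m=(abs(P[...,2]-.1)<.004)&(np.hypot(P[...,0]-q[:,0].mean(),P[...,1]-q[:,1].mean())<.06)
      print('shoulder',m.sum(),cv2.minEnclosingCircle((P[m][:,:2]*1000).astype(np.float32)))
    gray=(S<60)&(V>90)&(P[...,2]<.03)&(P[...,2]>-.01)
    k,l,s,c=cv2.connectedComponentsWithStats(gray.astype(np.uint8))
    i=1+np.argmax(s[1:,4]); q=P[l==i]; print(n,'tray',s[i],q.mean(0).round(3),cv2.minAreaRect((q[:,:2]*1000).astype(np.float32)),np.percentile(q[:,2],[2,50,98]))
P=np.load('side.npz')['P']
for nm,u,v in(("medium",219,207),("pot",264,220),("jar",328,235),("green",178,158),("blue",293,175),("canfoot",238,190)): print(nm,P[v,u].round(3))
E
python3 - <<'E'
import cv2
im=cv2.imread('pics/side0.png')[105:215,180:290]
cv2.imwrite('pics/crop.png',cv2.resize(im,None,fx=5,fy=5,interpolation=cv2.INTER_CUBIC))
E
```

```text
side red [231  62   8   9  50] [0.547 0.636 0.027] [0.537 0.61  0.019] [0.557 0.659 0.032]
  top 33 ((549.8847045898438, 633.55419921875), (13.000384330749512, 48.21189498901367), 2.6272025108337402)
side red [225 120  41  33 567] [0.544 0.21  0.104] [ 0.464 -0.61   0.003] [0.598 0.315 0.883]
  top 3 ((463.79620361328125, -609.9835815429688), (0.0, 0.0), 0.0)
side red [224 168   4   3   9] [0.486 0.122 0.1  ] [0.483 0.116 0.098] [0.49  0.124 0.103]
  top 9 ((486.2190246582031, 119.75926971435547), (7.883774757385254, 7.093560695648193), 87.61592102050781)
shoulder 38 ((551.8140869140625, 162.3126220703125), 12.159546852111816)
side tray [ 210  291   74   71 4805] [ 0.505 -0.223  0.007] ((503.34326171875, -222.0096435546875), (141.6033935546875, 141.98814392089844), 83.06554412841797) [0.00179333 0.00542565 0.01923883]
scene red [418 103  15  13  90] [0.55  0.635 0.028] [0.527 0.607 0.011] [0.562 0.675 0.032]
  top 70 ((549.4067993164062, 634.2867431640625), (16.84148406982422, 56.77423858642578), 9.803277969360352)
scene red [290 144  11  19 107] [0.533 0.149 0.168] [ 0.428 -0.271  0
[... 315 characters left out ...]
 32  23 313] [0.595 0.278 0.056] [ 0.524 -0.271  0.002] [0.965 0.329 0.88 ]
  top 2 ((965.1881103515625, -271.06817626953125), (0.0, 0.0), 0.0)
scene red [300 168   7   4  17] [0.542 0.169 0.101] [0.536 0.162 0.099] [0.549 0.177 0.105]
  top 16 ((542.738037109375, 168.97511291503906), (14.301868438720703, 8.0271635055542), 45.305843353271484)
scene tray [ 119  229   80   78 3228] [ 0.504 -0.223  0.007] ((498.8855285644531, -222.61654663085938), (140.9532928466797, 152.02926635742188), 83.37545776367188) [0.0016314  0.00514289 0.01920212]
medium [0.465 0.013 0.097]
pot [0.564 0.003 0.05 ]
jar [ 0.705 -0.039  0.031]
green [0.371 0.22  0.048]
blue [0.654 0.144 0.037]
canfoot [0.513 0.095 0.053]
```

View pics/crop.png

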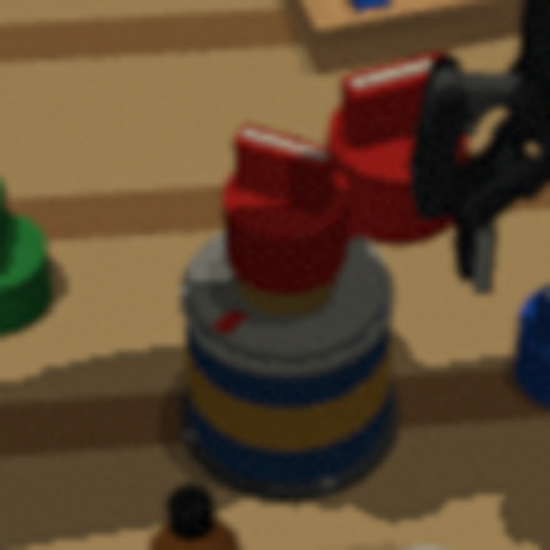

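The crop shows the cap locked on the can, with the white wing line from about (229,131) to (245,136) in the side view. One red mark is visible at (226,169), at the can's front left. The two marks are 75 mm apart (76 expected), which puts the can axis near (0.5145, 0.1445) and can x at about -29°. I'll check this against the wing's white line.

```bash
python3 - <<'E'
from h import *
f=np.load('side.npz'); im,P=f['im'],f['P']; c=robot.calibration('side')
hsv=cv2.cvtColor(im,cv2.COLOR_RGB2HSV)
w=np.zeros(im.shape[:2],bool); w[128:139,226:248]=1
w&=(hsv[...,1]<110)&(hsv[...,2]>110)
v,u=np.nonzero(w); print(len(v),u.min(),u.max())
R=np.array(c['R']);t=np.array(c['t']); o=-R.T@t
ray=np.stack([(u-c['cx'])/c['fx'],(v-c['cy'])/c['fy'],np.ones(len(u))],-1)@R
X=o+ray*((.187-o[2])/ray[:,2])[:,None]
r=cv2.minAreaRect((X[:,:2]*1000).astype(np.float32)); print('white line',r, X.mean(0))
vx=cv2.fitLine((X[:,:2]*1000).astype(np.float32),cv2.DIST_L2,0,.01,.01).ravel(); print(np.degrees(np.arctan2(vx[1],vx[0])))
print('depth z there',np.percentile(P[w][:,2],[10,50,90]),P[w].mean(0))
m=(P[...,2]>.12)&(P[...,2]<.2)&(np.hypot(P[...,0]-.5145,P[...,1]-.1445)<.045)
T=P[m&(P[...,2]>.182)]; print('top',len(T),cv2.minAreaRect((T[:,:2]*1000).astype(np.float32)))
s=robot.get_state(); print(np.array([.5145,.1445,.21])-s['eef_pos'])
E
```

```text
26 229 243
white line ((514.2081909179688, 147.744384765625), (5.091650009155273, 33.973426818847656), 61.0101203918457) [0.51406056 0.14787981 0.187     ]
-28.627018
depth z there [0.18543233 0.18734082 0.18878787] [0.51404679 0.14765713 0.18720318]
top 110 ((516.2225341796875, 145.48887634277344), (16.344070434570312, 45.17622375488281), 63.07265090942383)
[-0.11006613  0.14454916 -0.02050793]
```

Request:
send_rows(
  rows=[
    [[-0.5, 0.7, 0.1], [0, 0, -0.33], -1],
    [[-0.5, 0.7, 0.1], [0, 0, -0.33], -1],
    [[-0.5, 0.7, 0.1], [0, 0, -0.33], -1],
    [[-0.5, 0.7, 0.1], [0, 0, -0.33], -1],
    [[-0.5, 0.7, 0.1], [0, 0, -0.33], -1],
    [[-0.5, 0.7, 0.1], [0, 0, -0.33], -1],
    [[-0.5, 0.7, 0.1], [0, 0, -0.33], -1],
  ],
  force=60,
)

```text
t: 0.8
eef_pos: [0.5747, 0.07, 0.2409]
ee_rot: [[0.864, 0.504, -0.001], [0.504, -0.864, -0.0], [-0.001, -0.0, -1.0]]
contact_force: [-0.1, 0.3, -0.1]
opening: 1.001
finger_force: 0.0
```

Request:
send_rows(
  rows=[
    [[-0.6, 0.75, 0], [0, 0, -0.33], -1],
    [[-0.6, 0.75, 0], [0, 0, -0.33], -1],
    [[-0.6, 0.75, 0], [0, 0, -0.33], -1],
    [[-0.6, 0.75, 0], [0, 0, -0.33], -1],
    [[-0.6, 0.75, 0], [0, 0, -0.33], -1],
    [[-0.6, 0.75, 0], [0, 0, -0.33], -1],
    [[-0.6, 0.75, 0], [0, 0, -0.33], -1],
    [[-0.6, 0.75, 0], [0, 0, -0.33], -1],
  ],
)

```text
t: 1.6
eef_pos: [0.5147, 0.1451, 0.2409]
ee_rot: [[0.875, -0.483, -0.001], [-0.483, -0.875, -0.0], [-0.0, 0.001, -1.0]]
contact_force: [0.3, 0.2, -0.1]
opening: 0.997
finger_force: 0.0
```

```bash
python3 - <<'E'
from h import *
s=robot.get_state(); print(s['t'],s['eef_pos'],s['ee_rot'].round(4),s['contact_force'],s['joints'])
for n in('wrist','scene'):
    c,im,d=grab(n); cv2.imwrite(f'pics/{n}1.png',cv2.cvtColor(im,cv2.COLOR_RGB2BGR)); print(c)
    np.savez(n+'1.npz',im=im,d=d)
E
```

```text
1.6 [0.51468197 0.1450865  0.24092933] [[ 8.755e-01 -4.832e-01 -7.000e-04]
 [-4.832e-01 -8.755e-01 -4.000e-04]
 [-4.000e-04  7.000e-04 -1.000e+00]] [ 0.34049895  0.16551367 -0.1362092 ] [ -27.68483193   20.78948233   13.27603136   98.89977225   -5.33244494
   60.97161515 -131.54500057]
{'fx': 297.3186396354542, 'fy': 297.3186396354542, 'cx': 258.2806377742014, 'cy': 192.67030767616055, 'R': array([[-0.48364938, -0.87526039,  0.00158971],
       [-0.84249114,  0.46603263,  0.27022634],
       [-0.23725927,  0.12935549, -0.96279551]]), 't': array([0.37578409, 0.32798306, 0.49120574])}
{'fx': 412.8716694819073, 'fy': 412.8716694819073, 'cx': 259.5274362540061, 'cy': 199.16910898024324, 'R': array([[ 0.60531187,  0.79590982, -0.0111848 ],
       [ 0.65843076, -0.50855221, -0.55483654],
       [-0.4472879 ,  0.32848473, -0.8318842 ]]), 't': array([-0.35865553, -0.28531114,  1.25250884])}
```

View pics/wrist1.png

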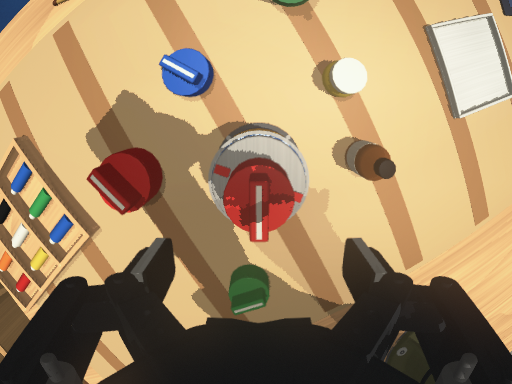

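The wrist view shows the cap between the open fingers, its white wing line running straight up the image at about x=259, from about 180 to 240. Next I'll cast that line onto z = 0.187.

```bash
python3 - <<'E'
from h import *
c=robot.calibration('wrist'); im=np.load('wrist1.npz')['im']; hsv=cv2.cvtColor(im,cv2.COLOR_RGB2HSV)
R=np.array(c['R']);t=np.array(c['t']); o=-R.T@t
def cast(u,v,z):
    a=np.stack([(u-c['cx']),(v-c['cy'])],-1)/c['fx']; r=np.linalg.norm(a,axis=1)
    ray=np.c_[a*(np.sin(r)/r)[:,None],np.cos(r)]@R
    return o+ray*((z-o[2])/ray[:,2])[:,None]
w=np.zeros(im.shape[:2],bool); w[165:245,245:275]=1
w&=(hsv[...,1]<90)&(hsv[...,2]>100)
v,u=np.nonzero(w); X=cast(u,v,.187); print(len(u),u.min(),u.max(),v.min(),v.max(),cv2.minAreaRect((X[:,:2]*1000).astype(np.float32)))
vx=cv2.fitLine((X[:,:2]*1000).astype(np.float32),cv2.DIST_L2,0,.01,.01).ravel(); print(np.degrees(np.arctan2(vx[1],vx[0])))
red=((hsv[...,0]<6)|(hsv[...,0]>174))&(hsv[...,1]>150)&(hsv[...,2]>60)
k,l,s,cc=cv2.connectedComponentsWithStats(red.astype(np.uint8))
for i in range(1,k):
    if s[i,4]>15 and 200<cc[i][0]<320: 
        print(s[i],cc[i],cast(*cc[i][:,None],.1)) 
v,u=np.nonzero(l==l[190,248]); X=cast(u,v,.157); print('flange-ish circle',cv2.minAreaRect((X[:,:2]*1000).astype(np.float32)))
E
```

```text
314 256 261 186 239 ((512.9375, 146.10667419433594), (3.6206178665161133, 39.6248664855957), 61.398521423339844)
-28.442736
[ 223  158   80   83 3911] [258.86013807 196.323191  ] [[0.50117676 0.15191067 0.1       ]]
[214 165  16  12 126] [221.72222222 170.57936508] [[0.54157464 0.17125777 0.1       ]]
flange-ish circle ((513.9132690429688, 145.69667053222656), (60.66537857055664, 59.9657096862793), 16.264907836914062)
```

Request:
send_rows(
  rows=[
    [[-0.01, 0.005, -0.4], [0, 0, 0], -1],
    [[-0.01, 0.005, -0.7], [0, 0, 0], -1],
    [[-0.01, 0.005, -0.79], [0, 0, 0], -1],
    [[-0.01, 0.005, -0.79], [0, 0, 0], -0.2],
    [[-0.01, 0.005, -0.79], [0, 0, 0], 0.3],
    [[-0.01, 0.005, -0.79], [0, 0, 0], 0.5],
    [[-0.01, 0.005, -0.79], [0, 0, 0], 0.6],
    [[-0.01, 0.005, -0.79], [0, 0, 0], 0.65],
  ],
  force=20,
)

```text
t: 2.5
eef_pos: [0.5144, 0.1456, 0.1631]
ee_rot: [[0.876, -0.482, 0.001], [-0.482, -0.876, 0.001], [0.001, -0.001, -1.0]]
contact_force: [0.4, -0.1, 0.5]
opening: 0.174
finger_force: 0.0
```

Request:
send_rows(
  rows=[
    [[0, 0, 0], [0, 0, 0], 0.75],
    [[0, 0, 0], [0, 0, 0], 0.85],
    [[0, 0, 0], [0, 0, 0], 1],
    [[0, 0, 0], [0, 0, 0], 1],
    [[0, 0, 0], [0, 0, 0], 1],
  ],
)

```text
t: 3.0
eef_pos: [0.5143, 0.1455, 0.1625]
ee_rot: [[0.876, -0.482, 0.001], [-0.482, -0.876, 0.0], [0.001, -0.0, -1.0]]
contact_force: [0.2, -1.1, 3.1]
opening: 0.16
finger_force: 22.6
```

Request:
send_rows(
  rows=[
    [[0, 0, 0], [0, 0, 0], 1],
    [[0, 0, 0], [0, 0, 0], 1],
    [[0, 0, -0.01], [0, 0, 0], 1],
    [[0, 0, -0.02], [0, 0, 0], 1],
    [[0, 0, -0.02], [0, 0, 0], 1],
  ],
  force=60,
)

```text
t: 3.5
eef_pos: [0.5143, 0.1455, 0.1603]
ee_rot: [[0.876, -0.482, 0.001], [-0.482, -0.876, 0.0], [0.0, -0.0, -1.0]]
contact_force: [0.5, -1.2, 5.8]
opening: 0.147
finger_force: 63.8
```

Request:
send_rows(
  rows=[
    [[0, 0, -0.01], [0, 0, 0], 1],
    [[0, 0, -0.02], [0, 0, 0], 1],
    [[0, 0, -0.02], [0, 0, 0], 1],
  ],
)

```text
t: 3.8
eef_pos: [0.5143, 0.1455, 0.1584]
ee_rot: [[0.876, -0.482, 0.001], [-0.482, -0.876, 0.0], [0.0, -0.0, -1.0]]
contact_force: [0.4, -1.0, 5.8]
opening: 0.148
finger_force: 63.9
```

Request:
send_rows(
  rows=[
    [[0, 0, -0.01], [0, 0, 0], 1],
    [[0, 0, -0.01], [0, 0, 0], 1],
  ],
)

```text
t: 4.0
eef_pos: [0.5143, 0.1455, 0.1574]
ee_rot: [[0.876, -0.482, 0.001], [-0.482, -0.876, 0.0], [0.0, -0.0, -1.0]]
contact_force: [0.1, -0.7, 7.5]
opening: 0.151
finger_force: 63.9
```

Request:
send_rows(
  rows=[
    [[0, 0, -0.01], [0, 0, 0], 1],
    [[0, 0, -0.01], [0, 0, 0], 1],
  ],
)

```text
t: 4.2
eef_pos: [0.5143, 0.1455, 0.1565]
ee_rot: [[0.876, -0.482, 0.001], [-0.482, -0.876, 0.0], [0.0, -0.0, -1.0]]
contact_force: [-0.6, -0.3, 7.3]
opening: 0.151
finger_force: 64.0
```

Request:
send_rows(
  rows=[
    [[0, 0, -0.01], [0, 0, 0], 1],
    [[0, 0, -0.01], [0, 0, 0], 1],
  ],
)

```text
t: 4.4
eef_pos: [0.5143, 0.1455, 0.1555]
ee_rot: [[0.876, -0.482, 0.001], [-0.482, -0.876, 0.0], [0.0, -0.0, -1.0]]
contact_force: [-0.2, -1.0, 8.1]
opening: 0.154
finger_force: 64.0
```

Request:
send_rows(
  rows=[
    [[0, 0, -0.007], [0, 0, 0], 1],
    [[0, 0, -0.007], [0, 0, 0], 1],
  ],
)

```text
t: 4.6
eef_pos: [0.5143, 0.1455, 0.1548]
ee_rot: [[0.876, -0.482, 0.001], [-0.482, -0.876, 0.0], [0.001, -0.0, -1.0]]
contact_force: [-0.0, -1.0, 7.6]
opening: 0.145
finger_force: 64.1
```

Request:
send_rows(
  rows=[
    [[0, 0, -0.007], [0, 0, 0], 1],
    [[0, 0, -0.007], [0, 0, 0], 1],
  ],
)

```text
t: 4.8
eef_pos: [0.5143, 0.1455, 0.1542]
ee_rot: [[0.876, -0.482, 0.001], [-0.482, -0.876, 0.0], [0.001, -0.001, -1.0]]
contact_force: [-0.6, -0.7, 7.9]
opening: 0.15
finger_force: 64.1
```

Request:
send_rows(
  rows=[
    [[0, 0, -0.007], [0, 0, 0], 1],
    [[0, 0, -0.007], [0, 0, 0], 1],
  ],
)

```text
t: 5.0
eef_pos: [0.5143, 0.1455, 0.1539]
ee_rot: [[0.876, -0.482, 0.001], [-0.482, -0.876, 0.0], [0.001, -0.001, -1.0]]
contact_force: [-0.7, -0.9, 11.8]
opening: 0.15
finger_force: 64.7
```

Request:
send_rows(
  rows=[
    [[0, 0, -0.002], [0, 0, 0], 1],
    [[0, 0, -0.002], [0, 0, 0.015], 1],
    [[0, 0, -0.002], [0, 0, 0.03], 1],
    [[0, 0, -0.002], [0, 0, 0.03], 1],
  ],
)

```text
t: 5.4
eef_pos: [0.5145, 0.1457, 0.1539]
ee_rot: [[0.918, -0.396, 0.002], [-0.396, -0.918, 0.001], [0.001, -0.001, -1.0]]
contact_force: [-1.2, -0.7, 12.7]
opening: 0.151
finger_force: 64.8
```

Request:
send_rows(
  rows=[
    [[0, 0, 0], [0, 0, 0.03], 1],
    [[0, 0, 0], [0, 0, 0.06], 1],
    [[0, 0, 0], [0, 0, 0.09], 1],
    [[0, 0, 0], [0, 0, 0.12], 1],
    [[0, 0, 0], [0, 0, 0.15], 1],
    [[0, 0, 0], [0, 0, 0.18], 1],
    [[0, 0, 0], [0, 0, 0.18], 1],
  ],
)

```text
t: 6.1
eef_pos: [0.5148, 0.1462, 0.1539]
ee_rot: [[0.987, 0.16, 0.002], [0.16, -0.987, 0.002], [0.002, -0.001, -1.0]]
contact_force: [-0.5, 0.8, 12.4]
opening: 0.15
finger_force: 64.6
```

```bash
python3 -c "
from h import *
s=robot.get_state();print(s['torque'],s['contact_force'],s['joints'])"
```

```text
[0.13294728 0.14448508 0.023802  ] [-0.52663281  0.79890061 12.36557675] [-19.45168159  25.38263183   1.4670224  106.13280487  -0.90260406
  48.35152701 -98.33293971]
```

Request:
send_rows(
  rows=[
    [[0, 0, 0], [0, 0, 0.03], 1],
    [[0, 0, 0], [0, 0, 0.06], 1],
    [[0, 0, 0], [0, 0, 0.09], 1],
    [[0, 0, 0], [0, 0, 0.12], 1],
    [[0, 0, 0], [0, 0, 0.15], 1],
    [[0, 0, 0], [0, 0, 0.178], 1],
    [[0, 0, 0], [0, 0, 0.178], 1],
  ],
)

```text
t: 6.8
eef_pos: [0.5147, 0.1464, 0.1539]
ee_rot: [[0.752, 0.659, 0.002], [0.659, -0.752, 0.002], [0.003, 0.0, -1.0]]
contact_force: [0.3, 1.4, 11.3]
opening: 0.15
finger_force: 64.6
```

```bash
python3 -c "
from h import *
s=robot.get_state();print(s['torque'],s['contact_force'],s['joints'],np.degrees(np.arctan2(s['ee_rot'][1,0],s['ee_rot'][0,0])))
c,im,d=grab('side'); im=cv2.cvtColor(im,cv2.COLOR_RGB2BGR)[105:215,180:290]
cv2.imwrite('pics/side2.png',cv2.resize(im,None,fx=5,fy=5))"
```

```text
[ 0.20465116  0.18079142 -0.0233249 ] [ 0.32921573  1.36581143 11.27508954] [-13.37650799  25.42658501  -7.39172433 106.05517948   4.15577433
  48.6382377  -71.56648683] 41.23381555919576
```

View pics/side2.png

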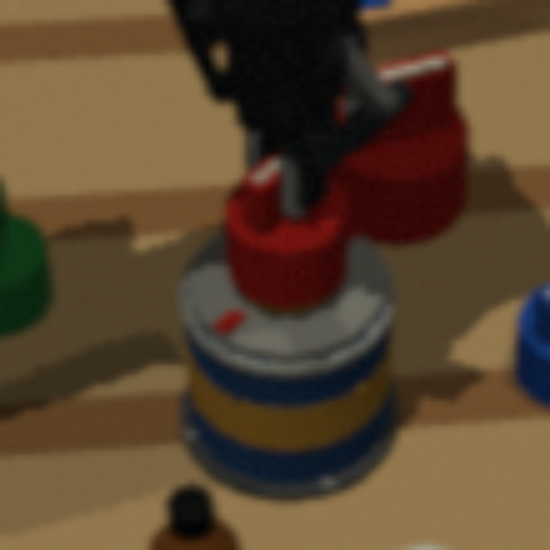

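The wing now points along the marks (tool at 41.2°), and the cap sits low on the can. I'll ease it up and watch for any pull.

Request:
send_rows(
  rows=[
    [[0, 0, 0.02], [0, 0, 0], 1],
    [[0, 0, 0.04], [0, 0, 0], 1],
    [[0, 0, 0.06], [0, 0, 0], 1],
    [[0, 0, 0.08], [0, 0, 0], 1],
    [[0, 0, 0.09], [0, 0, 0], 1],
    [[0, 0, 0.1], [0, 0, 0], 1],
  ],
)

```text
t: 7.45
eef_pos: [0.5146, 0.1463, 0.1633]
ee_rot: [[0.754, 0.657, 0.001], [0.657, -0.754, 0.001], [0.002, -0.0, -1.0]]
contact_force: [1.6, 1.9, 4.8]
opening: 0.148
finger_force: 63.7
```

Request:
send_rows(
  rows=[
    [[0, 0, 0.01], [0, 0, 0], 1],
    [[0, 0, 0.02], [0, 0, 0], 1],
    [[0, 0, 0.02], [0, 0, 0], 1],
  ],
)

```text
t: 7.75
eef_pos: [0.5143, 0.1459, 0.1651]
ee_rot: [[0.754, 0.657, 0.001], [0.657, -0.754, 0.001], [0.001, -0.0, -1.0]]
contact_force: [2.5, 3.1, 3.4]
opening: 0.148
finger_force: 63.7
```

Request:
send_rows(
  rows=[
    [[0, 0, 0.01], [0, 0, 0], 1],
    [[0, 0, 0.02], [0, 0, 0], 1],
    [[0, 0, 0.03], [0, 0, 0], 1],
    [[0, 0, 0.04], [0, 0, 0], 1],
    [[0, 0, 0.04], [0, 0, 0], 1],
  ],
)

```text
t: 8.25
eef_pos: [0.5138, 0.1453, 0.1689]
ee_rot: [[0.754, 0.657, -0.001], [0.657, -0.754, -0.0], [-0.001, -0.0, -1.0]]
contact_force: [1.2, 2.0, 3.0]
opening: 0.15
finger_force: 63.5
```

Request:
send_rows(
  rows=[
    [[0, 0, 0.02], [0, 0, 0], 1],
    [[0, 0, 0.05], [0, 0, 0], 1],
    [[0, 0, 0.1], [0, 0, 0], 1],
    [[0, 0, 0.2], [0, 0, 0], 1],
    [[0, 0, 0.4], [0, 0, 0], 1],
    [[0, 0, 0.6], [0, 0, 0], 1],
    [[0, 0, 0.8], [0, 0, 0], 1],
    [[0, 0, 0.8], [0, 0, 0], 1],
  ],
)

```text
t: 9.05
eef_pos: [0.5152, 0.1458, 0.2521]
ee_rot: [[0.754, 0.656, 0.005], [0.656, -0.754, 0.001], [0.005, 0.002, -1.0]]
contact_force: [0.7, 0.5, -1.2]
opening: 0.151
finger_force: 62.9
```

```bash
python3 - <<'E'
from h import *
s=robot.get_state(); print(s['t'],s['eef_pos'],s['contact_force'])
print('tray delta',np.array([.5035,-.2225,0])-s['eef_pos'])
a=[]
for n in('side','wrist'):
    c,im,d=grab(n); a.append(cv2.cvtColor(im,cv2.COLOR_RGB2BGR))
cv2.imwrite('pics/lift.png',cv2.resize(np.hstack(a),(800,300)))
E
```

```text
9.05 [0.51524242 0.14584595 0.25212534] [ 0.72199183  0.49303846 -1.24269017]
tray delta [-0.01174242 -0.36834595 -0.25212534]
```

View pics/lift.png

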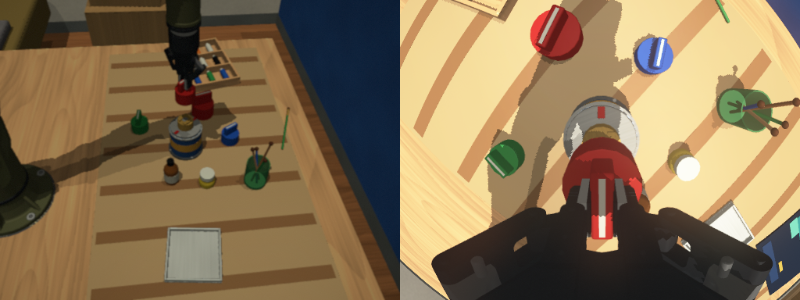

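The cap is off and held upright, with the bare brass neck visible at (600,130) in the right half. Next I'll carry it to the tray.

Request:
send_rows(
  rows=[
    [[0, -0.1, 0], [0, 0, 0], 1],
    [[0, -0.25, 0], [0, 0, 0], 1],
    [[-0.01, -0.45, 0], [0, 0, 0], 1],
    [[-0.02, -0.65, 0], [0, 0, 0], 1],
    [[-0.03, -0.83, 0], [0, 0, 0], 1],
    [[-0.04, -1, 0], [0, 0, 0], 1],
  ],
)

```text
t: 9.75
eef_pos: [0.5093, 0.0427, 0.2483]
ee_rot: [[0.756, 0.655, -0.002], [0.655, -0.756, -0.001], [-0.002, -0.0, -1.0]]
contact_force: [-0.0, -0.2, -0.8]
opening: 0.15
finger_force: 62.9
```

Request:
send_rows(
  rows=[
    [[0, -0.2, 0], [0, 0, 0], 1],
    [[-0.01, -0.4, 0], [0, 0, 0], 1],
    [[-0.02, -0.6, 0], [0, 0, 0], 1],
    [[-0.03, -0.8, 0], [0, 0, 0], 1],
    [[-0.04, -1, 0], [0, 0, 0], 1],
  ],
)

```text
t: 10.25
eef_pos: [0.505, -0.057, 0.2483]
ee_rot: [[0.755, 0.655, -0.002], [0.655, -0.755, -0.0], [-0.001, -0.001, -1.0]]
contact_force: [0.1, -0.4, -1.1]
opening: 0.148
finger_force: 62.9
```

Request:
send_rows(
  rows=[
    [[0, -0.2, 0], [0, 0, 0], 1],
    [[0, -0.4, 0], [0, 0, 0], 1],
    [[-0.01, -0.6, 0], [0, 0, 0], 1],
    [[-0.02, -0.8, 0], [0, 0, 0], 1],
    [[-0.02, -1, 0], [0, 0, 0], 1],
  ],
)

```text
t: 10.75
eef_pos: [0.5026, -0.1569, 0.2483]
ee_rot: [[0.755, 0.655, -0.002], [0.655, -0.755, -0.0], [-0.001, -0.001, -1.0]]
contact_force: [1.2, -0.9, -1.6]
opening: 0.15
finger_force: 62.9
```

Request:
send_rows(
  rows=[
    [[0, -0.2, 0], [0, 0, 0], 1],
    [[0, -0.4, 0], [0, 0, 0], 1],
    [[0, -0.6, -0.1], [0, 0, 0], 1],
    [[0, -0.68, -0.2], [0, 0, 0], 1],
    [[0, -0.68, -0.4], [0, 0, 0], 1],
    [[0, -0.68, -0.6], [0, 0, 0], 1],
    [[0, -0.68, -0.8], [0, 0, 0], 1],
    [[0, -0.68, -0.8], [0, 0, 0], 1],
  ],
)

```text
t: 11.55
eef_pos: [0.5016, -0.2218, 0.1659]
ee_rot: [[0.754, 0.656, -0.006], [0.656, -0.754, 0.002], [-0.003, -0.006, -1.0]]
contact_force: [0.3, 0.3, -1.0]
opening: 0.15
finger_force: 62.8
```

```bash
python3 - <<'E'
from h import *
s=robot.get_state(); print(s['t'],s['eef_pos'],s['ee_rot'].round(3),s['contact_force'])
c,im,d=grab('side'); cv2.imwrite('pics/place.png',cv2.cvtColor(im,cv2.COLOR_RGB2BGR))
P=pts(c,d); hsv=cv2.cvtColor(im,cv2.COLOR_RGB2HSV)
m=((hsv[...,0]<6)|(hsv[...,0]>174))&(hsv[...,1]>150)&(hsv[...,2]>50)&(np.hypot(P[...,0]-s['eef_pos'][0],P[...,1]-s['eef_pos'][1])<.045)&(P[...,2]>.05)
q=P[m]; print(len(q),np.percentile(q,[1,50,99],axis=0).round(3))
E
```

```text
11.55 [ 0.50158045 -0.22183825  0.16588199] [[ 0.754  0.656 -0.006]
 [ 0.656 -0.754  0.002]
 [-0.003 -0.006 -1.   ]] [ 0.26868622  0.34999226 -0.95461334]
645 [[ 0.476 -0.25   0.128]
 [ 0.496 -0.239  0.159]
 [ 0.526 -0.207  0.191]]
```

View pics/place.png

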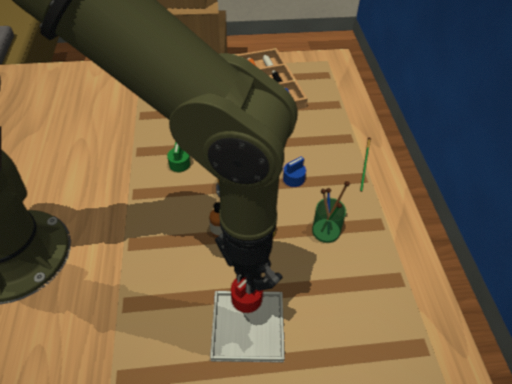

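The cap hangs over the tray at (246,295), and its top is 25 mm above the TCP as expected. I'll lower it.

Request:
send_rows(
  rows=[
    [[0, 0, -0.15], [0, 0, 0], 1],
    [[0, 0, -0.35], [0, 0, 0], 1],
    [[0, 0, -0.55], [0, 0, 0], 1],
    [[0, 0, -0.75], [0, 0, 0], 1],
    [[0, 0, -0.9], [0, 0, 0], 1],
    [[0, 0, -1], [0, 0, 0], 1],
    [[0, 0, -1], [0, 0, 0], 1],
  ],
)

```text
t: 12.3
eef_pos: [0.5037, -0.2224, 0.0685]
ee_rot: [[0.754, 0.657, -0.001], [0.657, -0.754, 0.0], [-0.001, -0.001, -1.0]]
contact_force: [-1.0, 0.1, -0.8]
opening: 0.153
finger_force: 62.9
```

Request:
send_rows(
  rows=[
    [[0, 0, -0.05], [0, 0, 0], 1],
    [[0, 0, -0.1], [0, 0, 0], 1],
    [[0, 0, -0.14], [0, 0, 0], 1],
    [[0, 0, -0.16], [0, 0, 0], 1],
    [[0, 0, -0.16], [0, 0, 0], 1],
  ],
)

```text
t: 12.8
eef_pos: [0.5039, -0.2225, 0.0528]
ee_rot: [[0.754, 0.657, -0.0], [0.657, -0.754, 0.0], [-0.0, -0.0, -1.0]]
contact_force: [0.3, 0.1, -1.4]
opening: 0.15
finger_force: 62.9
```

Request:
send_rows(
  rows=[
    [[0, 0, -0.007], [0, 0, 0], 1],
    [[0, 0, -0.014], [0, 0, 0], 1],
    [[0, 0, -0.021], [0, 0, 0], 1],
    [[0, 0, -0.028], [0, 0, 0], 1],
    [[0, 0, -0.034], [0, 0, 0], 1],
    [[0, 0, -0.034], [0, 0, 0], 1],
  ],
)

```text
t: 13.4
eef_pos: [0.5039, -0.2225, 0.0495]
ee_rot: [[0.754, 0.657, -0.0], [0.657, -0.754, 0.0], [-0.0, -0.0, -1.0]]
contact_force: [0.3, -0.1, -0.3]
opening: 0.148
finger_force: 62.9
```

Request:
send_rows(
  rows=[
    [[0, 0, -0.005], [0, 0, 0], 1],
    [[0, 0, -0.01], [0, 0, 0], 1],
    [[0, 0, -0.01], [0, 0, 0], 1],
  ],
)

```text
t: 13.7
eef_pos: [0.5041, -0.2226, 0.0492]
ee_rot: [[0.754, 0.657, 0.0], [0.657, -0.754, -0.0], [0.0, 0.0, -1.0]]
contact_force: [-1.1, 0.2, 6.4]
opening: 0.152
finger_force: 64.0
```

Request:
send_rows(
  rows=[
    [[0, 0, 0.003], [0, 0, 0], 1],
    [[0, 0, 0.003], [0, 0, 0], 0.6],
    [[0, 0, 0.003], [0, 0, 0], 0.4],
    [[0, 0, 0.003], [0, 0, 0], 0],
    [[0, 0, 0.003], [0, 0, 0], -0.3],
    [[0, 0, 0.003], [0, 0, 0], -0.3],
    [[0, 0, 0.003], [0, 0, 0], -0.3],
  ],
  force=20,
)

```text
t: 14.4
eef_pos: [0.504, -0.2225, 0.0488]
ee_rot: [[0.754, 0.657, -0.0], [0.657, -0.754, 0.0], [-0.0, -0.0, -1.0]]
contact_force: [-0.6, -0.2, 0.2]
opening: 0.649
finger_force: 0.0
```

Request:
send_rows(
  rows=[
    [[0, 0, 0.05], [0, 0, 0], -0.3],
    [[0, 0, 0.2], [0, 0, 0], -0.3],
    [[0, 0, 0.4], [0, 0, 0], -0.3],
    [[0, 0, 0.6], [0, 0, 0], -0.3],
    [[0, 0, 0.8], [0, 0, 0], -0.3],
    [[0, 0, 1], [0, 0, 0], -0.3],
    [[0, 0, 1], [0, 0, 0], -0.3],
    [[0, 0, 1], [0, 0, 0], -0.3],
  ],
)

```text
t: 15.2
eef_pos: [0.5041, -0.2225, 0.1493]
ee_rot: [[0.754, 0.657, 0.001], [0.657, -0.754, -0.0], [0.0, 0.001, -1.0]]
contact_force: [0.2, -0.3, -0.6]
opening: 0.648
finger_force: 0.0
```

```bash
python3 - <<'E'
from h import *
a=[]
for n in('side','scene'):
    c,im,d=grab(n); a.append(cv2.cvtColor(im,cv2.COLOR_RGB2BGR))
    P=pts(c,d); hsv=cv2.cvtColor(im,cv2.COLOR_RGB2HSV)
    m=((hsv[...,0]<6)|(hsv[...,0]>174))&(hsv[...,1]>150)&(hsv[...,2]>50)&(np.hypot(P[...,0]-.504,P[...,1]+.2225)<.06)
    q=P[m]; print(n,len(q),np.percentile(q,[1,50,99],axis=0).round(3))
    g=(hsv[...,1]<60)&(hsv[...,2]>90)&(P[...,2]<.03)&(P[...,2]>-.01)&(np.hypot(P[...,0]-.504,P[...,1]+.2225)<.13)
    print('tray',cv2.minAreaRect((P[g][:,:2]*1000).astype(np.float32)))
s=robot.get_state(); print(s['contact_force'],s['eef_pos'],s['t'])
cv2.imwrite('pics/end.png',cv2.resize(np.hstack(a),(800,300)))
E
```

```text
side 721 [[ 0.479 -0.251  0.011]
 [ 0.504 -0.235  0.043]
 [ 0.531 -0.198  0.075]]
tray ((503.477783203125, -221.7271728515625), (141.5526123046875, 142.14190673828125), 83.21997833251953)
scene 560 [[ 0.481 -0.251  0.011]
 [ 0.518 -0.228  0.043]
 [ 0.534 -0.199  0.075]]
tray ((498.251708984375, -222.43814086914062), (140.98077392578125, 154.09376525878906), 83.33325958251953)
[-0.42966854  0.10328882 -0.53052636] [ 0.50348795 -0.22228302  0.14823797] 15.3
```

View pics/end.png

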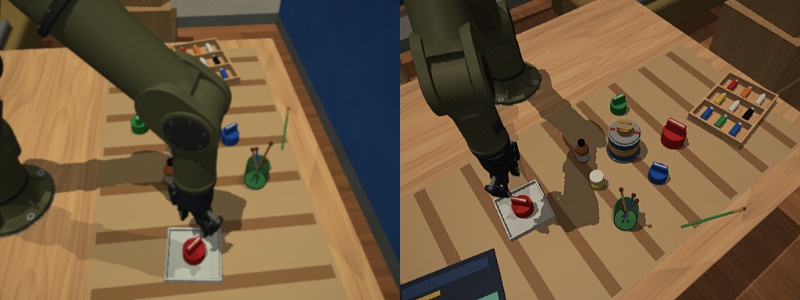

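The cap stands upright at the tray's centre (side panel (194,250), scene panel (522,206)), its top at about 73 mm as expected, and the gripper is clear. Handing in.

```bash
python3 -c "
from plant import robot
print(robot.hand_in())"
```

```text
the job is handed in; nothing more can be done
None
```

I opened the can, stood the cap upright, wing up, at the centre of the tray, and handed the job in at about 15 s; no verdict came back.

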